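# Air the filter cases and put the lens kit in order

## Task

After cleaning the filters, drape every opened snap case astride the drying rail's bar so that it hangs upright, level and clear of the desk, on the bar alone, and hang the blower bulb by its ring on the hook. Push each loose lens cap fully down onto a lens of its own (either lens will do), with both lenses left standing; there may be two or three cases and one or two caps. Leave the step-up ring and the fluid bottle as they are.

Things in the scene. Friction and masses are not known exactly. Their poses are not given: they have to be found in the camera images.
- case_1: Blue spine: opened snap case, two clear 70 x 62 x 6 mm panels fixed in an upside-down V (each 28 deg off vertical): 72 mm wide at the feet (x), 62 mm long (y), 87 mm tall. Origin: centre of underside, z up. Spine along y: 12 mm thick (x), 44 mm long, pinch it between z = 67 and 87 mm. Inner faces meet at z = 57 mm; hung on the 10 mm bar, the bar's centre is at z = 46 mm. May be absent.
- case_2: Orange spine: opened snap case, two clear 70 x 62 x 6 mm panels fixed in an upside-down V (each 28 deg off vertical): 72 mm wide at the feet (x), 62 mm long (y), 87 mm tall. Origin: centre of underside, z up. Spine along y: 12 mm thick (x), 44 mm long, pinch it between z = 67 and 87 mm. Inner faces meet at z = 57 mm; hung on the 10 mm bar, the bar's centre is at z = 46 mm. May be absent.
- case_3: Green spine: opened snap case, two clear 70 x 62 x 6 mm panels fixed in an upside-down V (each 28 deg off vertical): 72 mm wide at the feet (x), 62 mm long (y), 87 mm tall. Origin: centre of underside, z up. Spine along y: 12 mm thick (x), 44 mm long, pinch it between z = 67 and 87 mm. Inner faces meet at z = 57 mm; hung on the 10 mm bar, the bar's centre is at z = 46 mm. May be absent.
- rail: Fixed drying rail: a horizontal aluminium bar, 10 mm in diameter, along its y axis, centre line 150 mm above the desk, between two 14 mm posts (156 mm tall, feet 64 mm across) at y = -160 and +160 mm. Origin: on the desk below the middle of the bar, z up.
- rail_mid (a point): Middle of the bar's centre line, 150 mm above the desk.
- hook: Fixed hook stand: a 14 mm post 176 mm tall on a 90 mm foot, with a steel hook of 8 mm round bar that leaves it level along its -x at 170 mm height, runs 70 mm, then turns up 12 mm over its last 10 mm. Origin: on the desk under the post, z up.
- hook_tip (a point): End of the hook: 80 mm along the stand's -x from the post, 182 mm above the desk.
- blower: Red blower bulb (60 mm diameter, 74 mm tall) standing on its flat base, with a stiff black upright ring above it and a pinch tab on the ring; 150 mm tall in all, 90 g. Origin: centre of its underside, z up. The ring's hole axis is its x axis. The tab is 10 mm thick along x, 24 mm wide along y, free from z = 126 to 150 mm.
- blower_ring (a point): Centre of the ring's hole, 96 mm above the bulb's base; hole 40 mm, ring 56 mm outside diameter, 8 mm thick.
- lens_a: Black camera lens standing front element up, 80 mm tall, barrel 72 mm in diameter, 0.5 kg, not fixed. Its front collar (57 mm diameter, 22 mm tall, chamfered top) takes a cap. Origin: centre of its underside, z up.
- lens_a_front (a point): Centre of the top of lens_a's collar, 80 mm above its base.
- lens_b: Black camera lens standing front element up, 100 mm tall, barrel 72 mm in diameter, 0.5 kg, not fixed. Its front collar (57 mm diameter, 22 mm tall, chamfered top) takes a cap. Origin: centre of its underside, z up.
- lens_b_front (a point): Centre of the top of lens_b's collar, 100 mm above its base.
- cap_1: Slip-on matte grey lens cap with a yellow dot, lying skirt down: 66 mm outside diameter, 20 mm tall, skirt inside diameter 61 mm and 15 mm deep. Origin: centre of its underside, z up. Fits either lens. It may be absent.
- cap_2: Slip-on matte grey lens cap with a yellow dot, lying skirt down: 66 mm outside diameter, 20 mm tall, skirt inside diameter 61 mm and 15 mm deep. Origin: centre of its underside, z up. Fits either lens. It may be absent.
- step_ring: Bystander: black step-up ring, 82 mm across, 8 mm high, lying flat. Origin: centre of its underside.
- fluid: Bystander: small white bottle of cleaning fluid, 42 mm diameter, 105 mm tall. Origin: centre of its underside.
Mind the look-alikes: they are no part of the job. What is shaped like the cap_2 but red is not meant. Leave any pink look-alike of the lens_a alone.

How it is judged:
By the outcome, as a careful person would: the job done as asked, in the order asked, and still so for the second after the job is handed in, with the robot touching nothing.
Of case_1, case_2, case_3 only 2 to 3 are there at a start; the rules pass over those that are not, and their reading is None.
Of cap_1, cap_2 only 1 to 2 are there at a start; the rules pass over those that are not, and their reading is None.
At some moment in a run one of cap_1, cap_2, lens_a, lens_b may be knocked a few centimetres aside while the robot is not near it.
It also fails if it takes over 210 s, if anything falls off the work surface, if the arm or the gripper's body presses on something with over 40 N, if the wrist force passes 120 N, or if a joint passes its speed limit or range.

## Robot

A 6-joint arm with a two-finger parallel gripper is mounted at the origin on the work surface. World frame = base frame: x ahead of the robot, y to its left, z up, the work surface at z = 0. Lengths are in mm, angles in degrees, forces in N, time in s.
With the tool pointing down it reaches from about 350 to 850 mm from the base axis. Payload 8.1 kg.
Tool frame: the origin (TCP) lies on the centre line of the jaws, within the pads' length; the fingertips stand 14 mm ahead of it and the grasp point (between the pads) lies 5 mm behind it; z points along the fingers, y is the line along which they close (so a half turn about z gives the same grasp; the last joint's range is limited). The gripper opens to 85 mm and grips with 20 to 120 N. Pads are 22 mm wide; open, the fingers measure 114 mm over their backs; the gripper's body (76 mm by 85 mm) begins 54 mm behind the grasp point. The pads swing forward as they close: fully open they stand 13 mm farther back than shut.
Start: joints at [-77.258, 7.471, 85.268, -0, 87.261, -4.893], TCP at [181.798, -571.8, 245.292] pointing down, gripper open.
Joint ranges: [-169.43, 169.43], [-51.17, 129.36], [1.28, 143.12], [-76.62, 256.62], [0, 156.53], [-152.29, 152.29]. Speed limits (degrees/s): [136.94, 136.94, 159.86, 180, 180, 180].

## Interface

Orientations are given as [roll, pitch, yaw] about the fixed x, y, z axes, in that order (R = Rz(yaw) Ry(pitch) Rx(roll)).
In Python, from bench import sense, snapshot, camera_info, hand_in gives the robot as it stands. The module is installed in compiled form; this text tells all that it offers.
- The arm moves only by the tool apply_moves, never from a script. Its argument "deltas" is a list of rows, each a list of 7 numbers: the shift along the tool's x, y, z scaled (see below), then the turn, a rotation vector about the tool's x, y, z scaled (see below), then the opening, from 0 (shut) to 1 (fully open). In form: [[dx, dy, dz, ax, ay, az, claw], ...]. A call has 1 to 8 rows; each row shifts and turns the commanded pose from where the row before left it, along the tool's axes as they then stand; what a row does not reach is not made up. The controller multiplies each number of a shift by 0.03 m and each number of a turn by 0.08 rad. A row lasts 1/8 s, in which the tool goes at most 62.5 mm and 10.7 degrees, less where a joint would pass 70% of its speed; a pose out of reach is approached as far as the arm can. A call with a number of a shift or a turn outside -1 to 1 is refused whole. A call with a gripper value outside its range is refused whole. The fingers move at their own pace and stop on an object; "grip_force" is the grip in N (left out, the last holds). Time passes only in rows, so rows that do not move let the fingers close. It gives the time, the measured TCP pose, the force, the opening and the grip force at its end, in the units of the state.
- sense(): the state, without advancing time (a new reading comes with each control period).
- snapshot(name): name is "side" or "top"; returns the picture (384x512x3 uint8, red, green, blue); there is no depth.
- camera_info(name): a dict with "vertical_fov" (degrees; the focal length in pixels is half the picture's height over the tangent of half this angle, whatever the lens; pixels are square), "cx", "cy" (the principal point, pixels), "k1" (the pictures are not rectified: a ray, as slopes to the right and down, at radius r is drawn at 1 + k1 r^2 times it, then the intrinsics apply), "origin" and "rotation" of the camera in the world. Camera axes: x right, y up, looking along -z (the intrinsics and any distortion apply to the point x, -y, -z); pixel columns grow to the right and rows downward; lengths in mm; the calibration is good to about 2 mm. A picture is of the moment at which its call begins. camera_info takes no time and is no camera call.
- hand_in(): hands the job in; it is judged then, once.
The state is a dict: "time": time; "joint_pos": joint angles; "qd": joint speeds; "joint_efforts": joint torques, N m; "tool_pos": TCP position; "tcp_rot": TCP orientation; "ft_force": force on the tool from outside, world axes, zero at the start; "wrist_torque": the same for the moment, N m; "finger_gap": finger opening in mm; "grip_force": force on a finger pad.
Only numpy, scipy, OpenCV 4.12 (cv2) and the standard library are available. Lean on these libraries where they do the work, as an engineer would, in place of code of your own. Each camera call takes 0.05 s, during which the arm holds its last target. There are 200 camera calls.

## Working session

There is one attempt and no reset: what is moved stays moved. The work goes in short steps, Python scripts to look and compute and a tool call to move; the robot and the scene stay as the last step left them, time stands still between calls to the robot, and variables do not carry over. Pictures are saved under pics/ and viewed, at most 16 in all, crops included, and the job is handed in when it is done.

Besides the shell and the picture viewer there is one more tool, called after ">>>" as a command line: name --pt "numbers of a row" for each row, then --argument value for the rest. apply_moves: Moves the arm, as the interface text tells. Its arguments: {"type":"object","properties":{"deltas":{"type":"array"},"grip_force":{"type":"number"}},"required":["deltas"]}

```bash
mkdir -p pics; python3 - <<'E'
from bench import *
import cv2
for n in ("top","side"):
    i=snapshot(n); cv2.imwrite(f"pics/{n}0.png",cv2.resize(i[:,:,::-1],(800,600),interpolation=cv2.INTER_CUBIC)); cv2.imwrite(f"{n}0_raw.png",i[:,:,::-1]); print(n,camera_info(n))
print(sense())
E
```

```text
top {'vertical_fov': 46.45782481535937, 'cx': 259.62404207833754, 'cy': 187.04777287271295, 'k1': -0.07065045348431534, 'origin': array([ 429.53125366,  -48.16468902, 1394.43231637]), 'rotation': array([  5.5372549 ,   0.61112339, -88.32981427])}
side {'vertical_fov': 56.11989511458377, 'cx': 253.09085812856276, 'cy': 191.8030884725011, 'k1': 0.005947524463161625, 'origin': array([ 527.68975752,  798.39833412, 1019.72161113]), 'rotation': array([  44.09227592,    0.65454659, -178.08256729])}
{'time': 0.1, 'joint_pos': array([-7.72595544e+01,  7.51194672e+00,  8.53228027e+01, -1.19553678e-03,
        8.72623035e+01, -4.89265396e+00]), 'qd': array([-0.04411106, -0.08138205, -0.12578563, -0.04468382,  0.01986688,
        0.16640678]), 'joint_efforts': array([ 3.51540157e-04, -5.70952606e+01, -5.01943731e+01, -2.04593116e-04,
        8.14295083e-03,  1.16637264e-05]), 'tool_pos': array([ 181.66557168, -571.33895573,  244.33943676]), 'tcp_rot': array([-1.79903199e+02, -7.08783696e-03,  1.76331516e+01]), 'ft_force': array([-1.08670033, -0.16065637,  0.5067204 ]), 'wrist_torque': array([0.02993933, 0.03976994, 0.00300125]), 'grip_force': 0.0, 'finger_gap': 85.49752082013438}
```

View pics/top0.png

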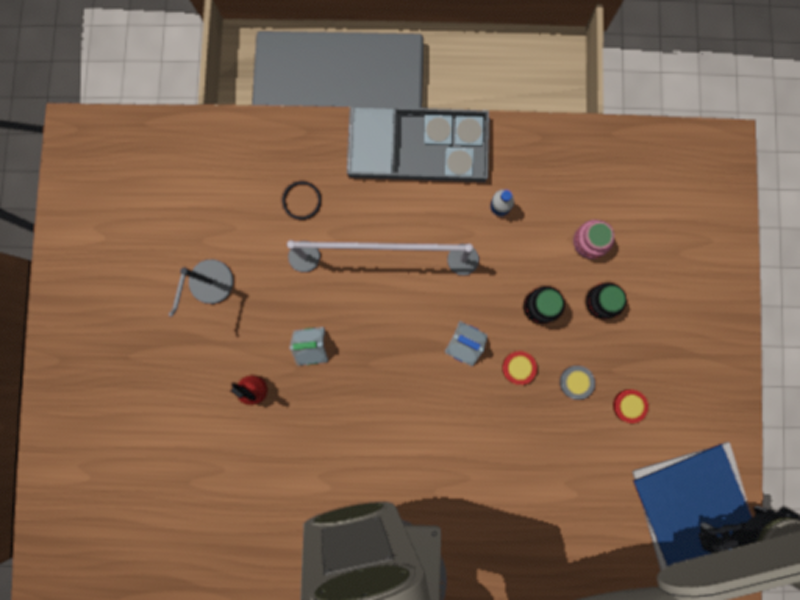

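View pics/side0.png

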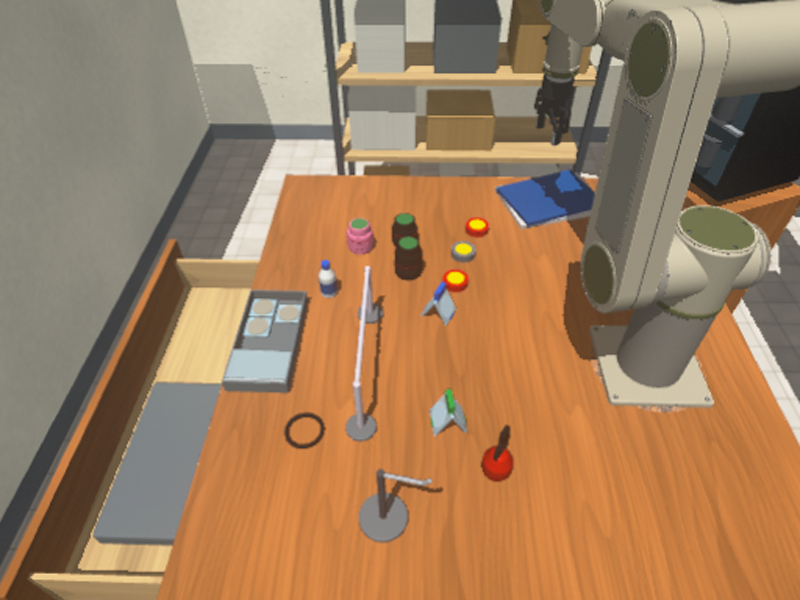

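```bash
cat > h.py <<'E'
import numpy as np, cv2
from scipy.spatial.transform import Rotation as R
from bench import *
def ray(n,p):
    c=camera_info(n); f=192/np.tan(np.radians(c['vertical_fov']/2))
    K=np.array([[f,0,c['cx']],[0,f,c['cy']],[0,0,1]])
    u=cv2.undistortPoints(np.array([[p]],float),K,np.array([c['k1'],0,0,0,0]))[0,0]
    return np.array(c['origin']),R.from_euler('xyz',c['rotation'],degrees=True).apply([u[0],-u[1],-1])
def plane(n,p,z):
    o,d=ray(n,p); return o+d*(z-o[2])/d[2]
def proj(n,P):
    c=camera_info(n); f=192/np.tan(np.radians(c['vertical_fov']/2))
    v=R.from_euler('xyz',c['rotation'],degrees=True).inv().apply(np.array(P,float)-c['origin'])
    a=np.array([v[0],-v[1]])/-v[2]; a*=1+c['k1']*(a@a); return a*f+[c['cx'],c['cy']]
def tri(pt,ps):
    o1,d1=ray('top',pt);o2,d2=ray('side',ps)
    s=np.linalg.lstsq(np.c_[d1,-d2],o2-o1,rcond=None)[0]
    a,b=o1+d1*s[0],o2+d2*s[1]; return (a+b)/2,np.linalg.norm(a-b)
def blobs(img,cond,box,amin=8):  # img RGB; box x0,y0,x1,y1
    m=cond(img.astype(int)).astype(np.uint8); k=np.zeros_like(m); x0,y0,x1,y1=box; k[y0:y1,x0:x1]=1; m*=k
    n,l,s,c=cv2.connectedComponentsWithStats(m)
    return [(c[i].round(2),int(s[i,4]),cv2.minAreaRect(np.argwhere(l==i)[:,::-1].astype(np.float32))) for i in range(1,n) if s[i,4]>=amin]
blue=lambda a:(a[...,2]>a[...,0]+60)&(a[...,2]>a[...,1]+40)
green=lambda a:(a[...,1]>a[...,0]+60)&(a[...,1]>a[...,2]+60)
dgreen=lambda a:(a[...,1]>a[...,0]+20)&(a[...,1]>a[...,2]+10)&(a[...,1]<150)
yellow=lambda a:(a[...,0]>180)&(a[...,1]>150)&(a[...,2]<110)
red=lambda a:(a[...,0]>90)&(a[...,1]<45)&(a[...,2]<45)
E
python3 - <<'E'
from h import *
T=cv2.imread('top0_raw.png')[:,:,::-1];S=cv2.imread('side0_raw.png')[:,:,::-1]
sc=lambda *b:[int(v*.64) for v in b]
for nm,c,bt,bs in [('blue',blue,(430,310,500,370),(420,270,470,330)),('green',green,(280,320,340,375),(425,380,480,440)),
  ('lens',dgreen,(520,270,640,330),(385,205,425,255)),('yel',yellow,(490,340,660,430),(430,210,500,300)),('red',red,(225,370,280,410),(475,440,520,485))]:
    for n,I,b in (('top',T,bt),('side',S,bs)):
        for x in blobs(I,c,sc(*b)): print(nm,n,x[0],x[1],[np.round(v,1) for v in x[2]])
a=cv2.resize(T[95:275,95:335,::-1],(800,600),interpolation=cv2.INTER_CUBIC);cv2.imwrite('pics/topc.png',a)
a=cv2.resize(S[160:352,185:345,::-1],(500,600),interpolation=cv2.INTER_CUBIC);cv2.imwrite('pics/sidec.png',a)
E
```

```text
blue top [299.66 218.84] 58 [array([299.6, 218.8]), array([14.3,  3.6]), np.float64(26.6)]
blue side [280.54 186.14] 37 [array([280.3, 186. ]), array([ 3.5, 12.1]), np.float64(24.0)]
green side [287.79 255.62] 42 [array([287.7, 255.4]), array([11.4,  3.6]), np.float64(76.0)]
lens top [391.41 190.83] 219 [array([391.5, 191. ]), array([16., 15.]), np.float64(90.0)]
lens top [351.12 193.27] 231 [array([351., 193.]), array([16., 16.]), np.float64(90.0)]
lens side [258.53 139.68] 57 [array([258.5, 140. ]), array([ 6., 11.]), np.float64(90.0)]
lens side [260.91 154.88] 69 [array([260.5, 154.5]), array([ 7., 11.]), np.float64(90.0)]
yel top [332.45 234.84] 152 [array([332.5, 234.5]), array([13., 13.]), np.float64(90.0)]
yel top [369.64 244.36] 135 [array([369.8, 244.3]), array([12.7, 12. ]), np.float64(45.0)]
yel top [404.03 259.7 ] 145 [array([404. , 259.5]), array([13., 12.]), np.float64(90.0)]
yel side [305.22 143.24] 50 [array([305.3, 143.2]), array([7.8, 7.1]), np.float64(45.0)]
yel side [296.05 158.95] 64 [array([296., 159.]), array([ 6., 10.]), np.float64(90.0)]
yel side [291.11 177.34] 70 [array([291. , 177.5]), array([ 7., 10.]), np.float64(90.0)]
red top [159.77 244.51] 73 [array([159.5, 243.9]), array([10.2,  8.4]), np.float64(29.7)]
red top [157.11 256.47] 19 [array([157.5, 256.5]), array([9.4, 2.2]), np.float64(26.6)]
red side [317.93 297.7 ] 233 [array([317.8, 297.2]), array([18.2, 19.6]), np.float64(7.1)]
```

View pics/topc.png

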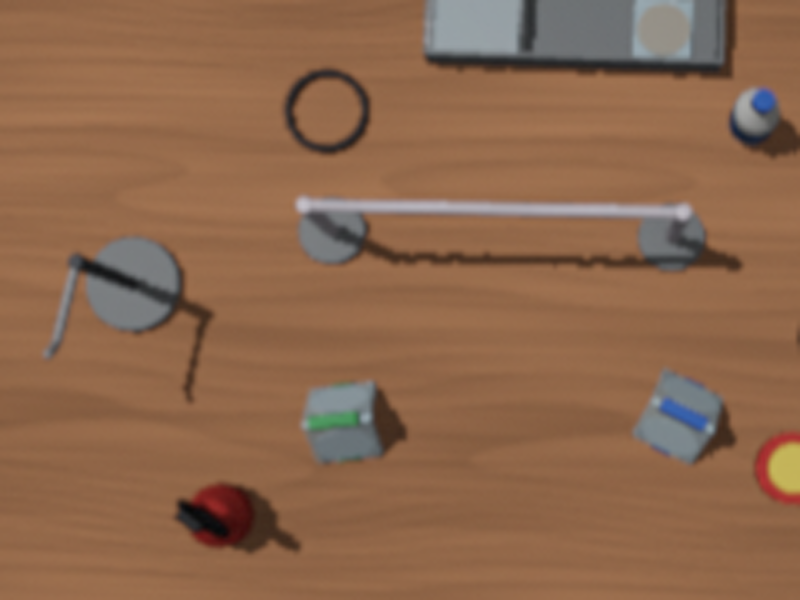

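View pics/sidec.png

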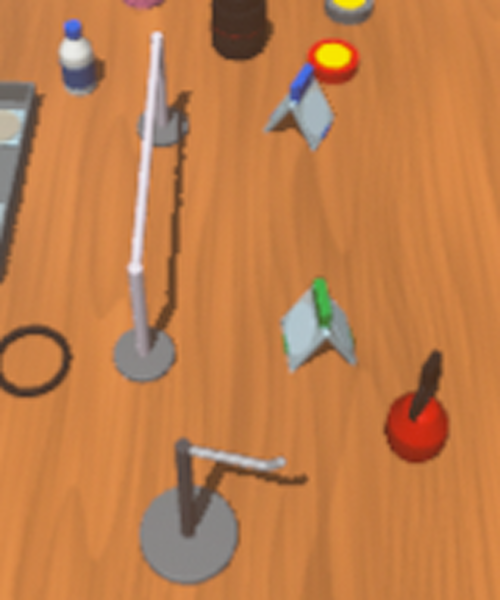

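```bash
python3 - <<'E'
from h import *
np.set_printoptions(precision=1,suppress=True)
T=cv2.imread('top0_raw.png')[:,:,::-1];S=cv2.imread('side0_raw.png')[:,:,::-1]
tc=lambda x,y:(95+x*.3-.35,95+y*.3-.35); s_=lambda x,y:(185+x*.32-.34,160+y*.32-.34)
g2=lambda a:(a[...,1]>a[...,0]+35)&(a[...,1]>a[...,2]+35)
for nm,c,bt,bs in [('blue',blue,(275,198,320,237),(268,172,301,211)),('green',g2,(181,212,217,232),(282,245,297,264))]:
    r=[blobs(I,c,b) for I,b in((T,bt),(S,bs))]
    t,s=[max(q,key=lambda x:x[1]) for q in r]
    b=t[2]; P=cv2.boxPoints(b); 
    e=[(P[i]+P[(i+1)%4])/2 for i in range(4)]; k=max((np.linalg.norm(e[i]-e[i+2]),i) for i in (0,1))[1]
    w=[plane('top',e[k],85),plane('top',e[k+2],85)]; d=w[1]-w[0]
    print(nm,t[0],t[1],'tri',tri(t[0],s[0]),'top85',plane('top',t[0],85),'L',np.linalg.norm(d),'yaw spine',np.degrees(np.arctan2(d[1],d[0])))
for n,z,a,b in [('railL',156,(302,205),(135,268)),('railR',156,(685,212),(157,38)),('hookpost',176,(76,260),(183,443)),('hooktip',182,(49,353),(282,462))]:
    print(n,'top',plane('top',tc(*a),z),'side',plane('side',s_(*b),z),tri(tc(*a),s_(*b)))
for n,a,b in [('rLfoot',(333,234),(144,353)),('rRfoot',(672,238),(163,125)),('hookfoot',(134,285),(190,533))]:
    print(n,plane('top',tc(*a),4),plane('side',s_(*b),4))
for n,a,b,z in [('lens_tall',(351.1,193.3),(260.9,154.9),100),('lens_short',(391.4,190.8),(258.5,139.7),80),('cap',(369.6,244.4),(296,159),20)]:
    print(n,tri(a,b),plane('top',a,z),plane('side',b,z))
print('bulb side z37',plane('side',(317.9,297.7),33), 'tab',tri(tc(188,515),s_(435,357)))
a=cv2.resize(T[225:270,140:200,::-1],(800,600),interpolation=cv2.INTER_NEAREST)
b=cv2.resize(S[265:315,295:335,::-1],(480,600),interpolation=cv2.INTER_NEAREST)
cv2.imwrite('pics/blow.png',cv2.resize(np.hstack([a,b]),(800,375)))
E
```

```text
blue [299.7 218.8] 58 tri (array([ 467.3, -151.3,   71.1]), np.float64(1.7473328853336565)) top85 [ 466.1 -150.1   85. ] L 41.68598097465736 yaw spine -114.99823061261391
green [194.4 220.8] 46 tri (array([451.7, 159.2,  75. ]), np.float64(0.33660326961965037)) top85 [451.3 157.6  85. ] L 38.95260281734388 yaw spine 98.05434279977314
railL top [630.5 180.1 156. ] side [631.9 181.9 156. ] (array([631.5, 180.5, 153.9]), np.float64(1.304047545800727))
railR top [ 633.3 -142.5  156. ] side [ 633.1 -134.4  156. ] (array([ 634.3, -143.1,  148. ]), np.float64(0.5535476175753314))
hookpost top [576.3 363.8 176. ] side [576.7 366.5 176. ] (array([576.7, 364.9, 172.9]), np.float64(0.21369592491961067))
hooktip top [497.8 379.8 182. ] side [497.3 383.5 182. ] (array([497.6, 381.4, 177.8]), np.float64(0.8596497017267622))
rLfoot [628.3 177.4   4. ] [632.2 179.8   4. ]
rRfoot [ 633.2 -142.3    4. ] [ 633.4 -141.3    4. ]
hookfoot [574.6 364.7   4. ] [575.6 366.6   4. ]
lens_tall (array([ 544. , -297.3,   98.2]), np.float64(0.05404284239220217)) [ 543.8 -296.9  100. ] [ 544.  -295.1  100. ]
lens_short (array([ 556.5, -421.3,   77.4]), np.float64(0.19304160171836407)) [ 556.3 -420.5   80. ] [ 556.3 -417.9   80. ]
cap (array([ 395.7, -372.1,   15.1]), np.float64(0.3633606161894109)) [ 395.6 -370.9   20. ] [ 396.5 -366.4   20. ]
bulb side z37 [364.5 275.3  33. ] tab (array([364.5, 265.8, 150.5]), np.float64(6.804824276941941))
```

View pics/blow.png

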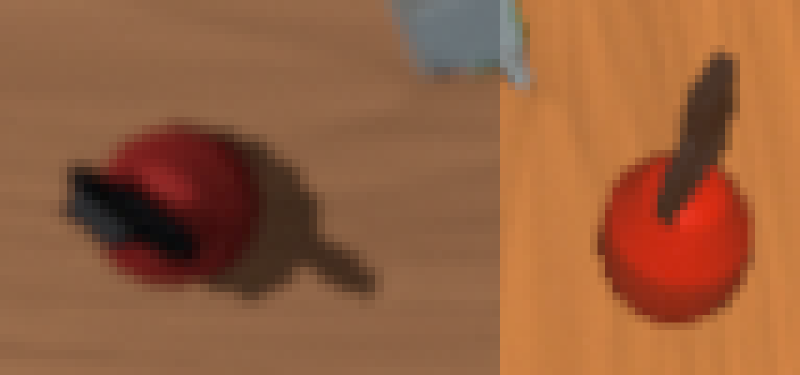

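```bash
cat > go.py <<'E'
import sys; from h import *
# go x y z yaw : shift units in the frame after turning, and turn units
x,y,z,w=map(float,sys.argv[1:5]); s=sense(); p=s['tool_pos']; r=R.from_euler('xyz',s['tcp_rot'],degrees=True)
g=R.from_euler('xyz',[180,0,w],degrees=True)
print('t',round(s['time'],2),'pos',p.round(1),'rot',s['tcp_rot'].round(2),'gap',s['finger_gap'].round(1),'F',s['ft_force'].round(1))
print('turn units',((r.inv()*g).as_rotvec()/.08).round(2),'shift units after turn',(g.inv().apply(np.array([x,y,z])-p)/30).round(2))
E
python3 go.py 466.3 -150.5 130 65
python3 - <<'E'
from h import *
T=cv2.imread('top0_raw.png')[:,:,::-1]
print('bulb top',plane('top',(161.5,248.9),33))
print(T[240:260,146:168].sum(2)//3)
print(T[240:260,146:168,0].astype(int)-T[240:260,146:168,2])
E
```

```text
bulb top [363.90468282 262.77074424  33.        ]
[[105 105 105 106 106 106 106 106 106 104 100  92  86  81  72  66  66  68
   72  76  78  83]
 [105 105 104 105 104 104 105 103  97  88  81  72  67  62  59  55  51  51
   48  46  45  52]
 [106 106 105 105 104 105 103  97  85  72  66  62  58  56  55  53  51  49
   45  42  34  34]
 [107 107 105 103 104 103  99  88  74  65  63  60  58  56  54  53  50  50
   48  45  38  34]
 [106 102  90  82  83  90  88  76  65  62  64  64  63  61  56  52  50  46
   46  45  42  35]
 [104  95  68  47  48  58  63  61  56  54  62  69  71  69  63  56  51  46
   45  43  43  40]
 [105  94  58  27  20  23  31  37  39  40  48  63  74  73  71  64  57  46
   44  43  43  41]
 [109  97  67  32  14  10  12  16  21  21  31  46  63  73  73  69  62  50
   43  40  41  38]
 [108  96  69  45  26  14   8  13  12  15  18  28  43  55  63  67  62  51
   43  39  38  39]
 [100  84  60  48  41  32  19  12  12  15  18  19  25  33  46  51  49  44
   41  39  38  39]
 [ 97  78  56  46  46  42  32  21  13  12  13  15  16  21  29  34  36  36
   35  35  37  35]
 [105  95  79  62  48  46  
[... 2340 characters left out ...]
  82  78  70  60  50  46  39  47
   58  57  51  45]
 [ 73  73  73  73  74  74  74  73  75  78  80  79  75  70  66  64  58  58
   57  53  44  40]
 [ 74  73  73  74  73  73  73  72  72  74  74  74  72  71  68  67  64  60
   53  43  37  37]
 [ 73  73  73  74  73  73  74  73  73  73  73  72  69  69  69  68  70  70
   63  52  48  48]]Traceback (most recent call last):
  File "go.py", line 5, in <module>
    print('t',round(s['time'],2),'pos',p.round(1),'rot',s['tcp_rot'].round(2),'gap',s['finger_gap'].round(1),'F',s['ft_force'].round(1))
                                                                                    ^^^^^^^^^^^^^^^^^^^^^
AttributeError: 'float' object has no attribute 'round'
```

>>> apply_moves --pt "0 0 0 0 0 -1 0.6" --pt "0 0 0 0 0 -1 0.6" --pt "0 0 0 0 0 -1 0.6" --pt "0 0 0 0 0 -1 0.6" --pt "0 0 0 0 0 -1 0.6" --pt "0 0 0 0 0 -1 0.6" --pt "0 0 0 0 0 -1 0.6" --pt "0 0 0 0 0 -1 0.6" --grip_force 40

```text
time: 1.1
tool_pos: [181.7, -571.5, 244.6]
tcp_rot: [-180.0, -0.0, 54.5]
ft_force: [-0.3, 0.4, 0.0]
finger_gap: 51.1
grip_force: 0.0
```

```bash
sed -i "s/s\['finger_gap'\].round(1)/round(s['finger_gap'],1)/" go.py; python3 go.py 466.3 -150.5 130 65
python3 - <<'E'
from h import *
for P in [(363.9,262.8,37),(363.9,266,37),(364,262,150),(363.9,266,0)]: print(P,proj('top',P).round(1),proj('side',P).round(1))
T=cv2.imread('top0_raw.png')[:,:,::-1].astype(int);S=cv2.imread('side0_raw.png')[:,:,::-1].astype(int)
m=(T[...,0]>T[...,1]*2.2)&(T[...,0]>45); m2=(S[...,0]>S[...,1]*2.4)&(S[...,0]>90)
for n,mm,b in(('top',m,(145,235,180,262)),('side',m2,(295,265,335,315))):
    x0,y0,x1,y1=b; q=np.argwhere(mm[y0:y1,x0:x1]); print(n,len(q),q.min(0)+[y0,x0],q.max(0)+[y0,x0])
    print(cv2.minEnclosingCircle(q[:,::-1].astype(np.float32)+np.float32([x0,y0])))
E
```

```text
t 1.1 pos [ 181.7 -571.5  244.6] rot [-1.7995e+02 -4.0000e-02  5.4450e+01] gap 51.1 F [-0.3  0.4  0. ]
turn units [-0.01 -0.01 -2.3 ] shift units after turn [16.73  2.67  3.82]
(363.9, 262.8, 37) [161.2 249. ] [317.9 293.2]
(363.9, 266, 37) [160.1 248.9] [318.  294.2]
(364, 262, 150) [152.2 250.6] [322.6 272.6]
(363.9, 266, 0) [162.9 248.4] [316.5 300.1]
top 218 [241 152] [258 170]
((161.0, 249.5), 9.708344459533691)
side 302 [286 309] [307 327]
((317.7576599121094, 296.43865966796875), 10.796858787536621)
```

>>> apply_moves --pt "0 0 0 0 0 -1 0.4" --pt "0 0 0 0 0 -1 0.4" --pt "0 0 0 0 0 -0.3 0.4" --pt "1 0.15 0.2 0 0 0 0.4" --pt "1 0.15 0.2 0 0 0 0.4" --pt "1 0.15 0.2 0 0 0 0.4" --pt "1 0.15 0.2 0 0 0 0.4" --pt "1 0.15 0.2 0 0 0 0.4"

```text
time: 2.1
tool_pos: [266.3, -444.6, 214.9]
tcp_rot: [-180.0, -0.0, 64.8]
ft_force: [0.5, 0.1, -0.3]
finger_gap: 33.9
grip_force: 0.0
```

>>> apply_moves --pt "1 0.15 0.2 0 0 0 0.4" --pt "1 0.15 0.2 0 0 0 0.4" --pt "1 0.15 0.2 0 0 0 0.4" --pt "1 0.15 0.2 0 0 0 0.4" --pt "1 0.15 0.2 0 0 0 0.4" --pt "1 0.15 0.2 0 0 0 0.4" --pt "1 0.15 0.2 0 0 0 0.4" --pt "1 0.15 0.2 0 0 0 0.4"

```text
time: 3.1
tool_pos: [400.9, -242.7, 167.0]
tcp_rot: [-180.0, -0.0, 64.8]
ft_force: [0.2, -0.5, -0.2]
finger_gap: 34.1
grip_force: 0.0
```

>>> apply_moves --pt "1 0.15 0.2 0 0 0 0.4" --pt "1 0.15 0.2 0 0 0 0.4" --pt "1 0.15 0.2 0 0 0 0.4" --pt "0.73 0.1 0.2 0 0 0 0.4" --pt "0 0 0 0 0 0 0.4" --pt "0 0 0 0 0 0 0.4"

```text
time: 3.85
tool_pos: [462.7, -149.7, 143.3]
tcp_rot: [-180.0, 0.0, 64.8]
ft_force: [-0.4, -0.2, -0.8]
finger_gap: 33.9
grip_force: 0.0
```

```bash
python3 go.py 466.3 -150.5 79 65
```

```text
t 3.85 pos [ 462.7 -149.7  143.3] rot [-1.7999e+02  2.0000e-02  6.4830e+01] gap 33.9 F [-0.4 -0.2 -0.8]
turn units [-0.    0.   -0.04] shift units after turn [0.03 0.12 2.14]
```

>>> apply_moves --pt "0 0.12 0.5 0 0 0 0.4" --pt "0 0 0.5 0 0 0 0.4" --pt "0 0 0.5 0 0 0 0.4" --pt "0 0 0.64 0 0 0 0.4" --pt "0 0 0 0 0 0 0.4"

```text
time: 4.47
tool_pos: [464.3, -150.2, 76.5]
tcp_rot: [-179.7, 0.0, 64.8]
ft_force: [-0.0, 0.6, -0.3]
finger_gap: 34.4
grip_force: 0.0
```

>>> apply_moves --pt "0 0 0 0 0 0 0" --pt "0 0 0 0 0 0 0" --pt "0 0 0 0 0 0 0" --pt "0 0 0 0 0 0 0" --pt "0 0 0 0 0 0 0" --grip_force 40

```text
time: 5.1
tool_pos: [466.5, -151.0, 79.4]
tcp_rot: [180.0, -0.0, 64.9]
ft_force: [-0.0, 0.8, 0.9]
finger_gap: 10.7
grip_force: 42.7
```

>>> apply_moves --pt "0 0 -0.5 0 0 0 0" --pt "0 0 -1 0 0 0 0" --pt "0 0 -1 0 0 0 0" --pt "0 0 -1 0 0 0 0" --pt "0 0 -1 0 0 0 0" --pt "0 0 -1 0 0 0 0"

```text
time: 5.85
tool_pos: [466.2, -150.9, 246.3]
tcp_rot: [179.9, 0.0, 64.8]
ft_force: [0.2, 0.1, -0.7]
finger_gap: 11.1
grip_force: 42.5
```

```bash
python3 go.py 632.5 -60 215 90.5; python3 - <<'E'
from h import *
T=snapshot('top');S=snapshot('side')
a=cv2.resize(T[150:260,230:360,::-1],(473,400),interpolation=cv2.INTER_CUBIC)
b=cv2.resize(S[110:220,240:330,::-1],(327,400),interpolation=cv2.INTER_CUBIC)
cv2.imwrite('pics/g1.png',np.hstack([a,b]))
E
```

```text
t 5.85 pos [ 466.2 -150.9  246.3] rot [179.94   0.    64.85] gap 11.1 F [ 0.2  0.1 -0.7]
turn units [ 0.01  0.   -5.6 ] shift units after turn [2.98 5.57 1.04]
```

View pics/g1.png

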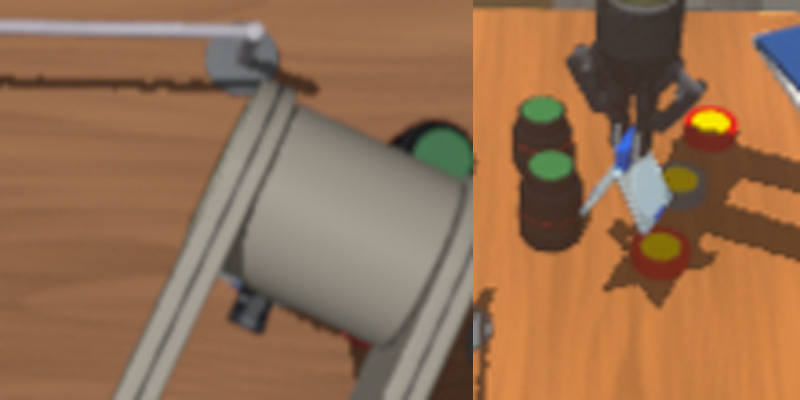

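>>> apply_moves --pt "0 0 -0.3 0 0 -1 0" --pt "0 0 0 0 0 -1 0" --pt "0 0 0 0 0 -1 0" --pt "0 0 0 0 0 -1 0" --pt "0 0 0 0 0 -1 0" --pt "0 0 0 0 0 -0.6 0" --pt "0.5 0.9 0 0 0 0 0" --pt "0.5 0.9 0 0 0 0 0"

```text
time: 6.95
tool_pos: [520.3, -120.1, 252.8]
tcp_rot: [-180.0, -0.0, 90.5]
ft_force: [-0.5, 0.1, -0.6]
finger_gap: 11.0
grip_force: 42.6
```

>>> apply_moves --pt "0.5 0.9 0 0 0 0 0" --pt "0.5 0.9 0 0 0 0 0" --pt "0.5 0.9 0 0 0 0 0" --pt "0.48 0.9 0 0 0 0 0" --pt "0 0.17 0 0 0 0 0" --pt "0 0 0 0 0 0 0" --pt "0 0 0 0 0 0 0"

```text
time: 7.82
tool_pos: [631.9, -60.5, 253.0]
tcp_rot: [-180.0, 0.0, 90.5]
ft_force: [0.3, 0.2, -0.7]
finger_gap: 11.3
grip_force: 42.5
```

```bash
python3 go.py 632.5 -60 184 90.5
```

```text
t 7.83 pos [631.9 -60.5 253. ] rot [-1.7997e+02  1.0000e-02  9.0480e+01] gap 11.3 F [ 0.3  0.2 -0.7]
turn units [-0.01  0.   -0.  ] shift units after turn [0.02 0.02 2.3 ]
```

Lower onto the bar, watching the force.

>>> apply_moves --pt "0 0 0.5 0 0 0 0" --pt "0 0 0.5 0 0 0 0" --pt "0 0 0.5 0 0 0 0" --pt "0 0 0.5 0 0 0 0" --pt "0 0 0.1 0 0 0 0" --pt "0 0 0.1 0 0 0 0" --pt "0 0 0 0 0 0 0"

```text
time: 8.7
tool_pos: [632.8, -60.0, 187.5]
tcp_rot: [180.0, 0.0, 90.5]
ft_force: [-0.3, 0.2, -0.2]
finger_gap: 10.9
grip_force: 42.5
```

>>> apply_moves --pt "0 0 0.05 0 0 0 0" --pt "0 0 0.05 0 0 0 0" --pt "0 0 0 0 0 0 0"

```text
time: 9.07
tool_pos: [632.8, -60.0, 184.3]
tcp_rot: [180.0, 0.0, 90.5]
ft_force: [1.0, -0.5, -0.0]
finger_gap: 11.0
grip_force: 42.5
```

>>> apply_moves --pt "0 0 0.05 0 0 0 0" --pt "0 0 0.03 0 0 0 0" --pt "0 0 0 0 0 0 0"

```text
time: 9.45
tool_pos: [633.3, -60.1, 183.2]
tcp_rot: [179.9, 0.0, 90.5]
ft_force: [-0.6, 0.9, 5.1]
finger_gap: 11.0
grip_force: 43.5
```

```bash
python3 go.py 632.5 -60 183 90.5
```

```text
t 9.45 pos [633.3 -60.1 183.2] rot [1.7987e+02 2.0000e-02 9.0510e+01] gap 11.0 F [-0.6  0.9  5.1]
turn units [0.03 0.   0.  ] shift units after turn [ 0.   -0.03  0.01]
```

>>> apply_moves --pt "0 0 0 0 0 0 0.2" --pt "0 0 0 0 0 0 0.3" --pt "0 0 0 0 0 0 0.3" --pt "0 0 0 0 0 0 0.3" --pt "0 0 -0.5 0 0 0 0.3" --pt "0 0 -0.8 0 0 0 0.3" --pt "0 0 -1 0 0 0 0.3"

```text
time: 10.32
tool_pos: [632.4, -60.0, 252.0]
tcp_rot: [-180.0, -0.0, 90.5]
ft_force: [0.2, 1.4, -0.1]
finger_gap: 25.5
grip_force: 0.0
```

```bash
python3 go.py 451.5 158 150 98; python3 - <<'E'
from h import *
T=snapshot('top');S=snapshot('side')
a=cv2.resize(T[120:230,180:310,::-1],(473,400),interpolation=cv2.INTER_CUBIC)
b=cv2.resize(S[140:250,200:290,::-1],(327,400),interpolation=cv2.INTER_CUBIC)
cv2.imwrite('pics/r1.png',np.hstack([a,b]))
E
```

```text
t 10.32 pos [632.4 -60.  252. ] rot [-179.98   -0.     90.51] gap 25.5 F [ 0.2  1.4 -0.1]
turn units [-0.   -0.   -1.63] shift units after turn [ 8.03 -4.96  3.4 ]
```

View pics/r1.png

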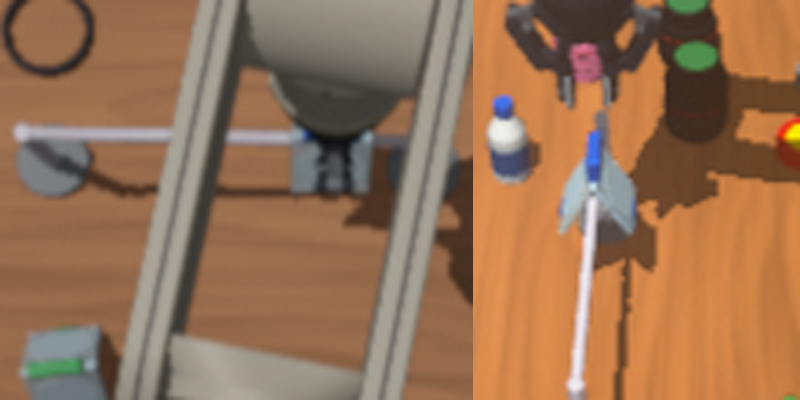

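>>> apply_moves --pt "0 0 0 0 0 -1 0.4" --pt "0 0 0 0 0 -0.63 0.4" --pt "0.9 -0.55 0 0 0 0 0.4" --pt "0.9 -0.55 0 0 0 0 0.4" --pt "0.9 -0.55 0 0 0 0 0.4" --pt "0.9 -0.55 0 0 0 0 0.4" --pt "0.9 -0.55 0 0 0 0 0.4" --pt "0.9 -0.55 0.2 0 0 0 0.4"

```text
time: 11.42
tool_pos: [511.7, 87.4, 245.5]
tcp_rot: [179.9, 0.0, 98.0]
ft_force: [0.4, 0.7, -0.2]
finger_gap: 34.4
grip_force: 0.0
```

>>> apply_moves --pt "0.9 -0.55 0.8 0 0 0 0.4" --pt "0.9 -0.55 0.8 0 0 0 0.4" --pt "0.83 -0.56 0.8 0 0 0 0.4" --pt "0 0 0.8 0 0 0 0.4" --pt "0 0 0 0 0 0 0.4" --pt "0 0 0 0 0 0 0.4"

```text
time: 12.18
tool_pos: [452.4, 157.8, 149.9]
tcp_rot: [179.9, -0.0, 98.0]
ft_force: [-0.1, -0.2, 1.5]
finger_gap: 34.2
grip_force: 0.0
```

```bash
python3 go.py 451.5 158 79 98
```

```text
t 12.18 pos [452.4 157.8 149.9] rot [179.93  -0.    97.97] gap 34.2 F [-0.1 -0.2  1.5]
turn units [ 0.02 -0.   -0.01] shift units after turn [ 0.01 -0.03  2.36]
```

>>> apply_moves --pt "0 0 0.5 0 0 0 0.4" --pt "0 0 0.5 0 0 0 0.4" --pt "0 0 0.5 0 0 0 0.4" --pt "0 0 0.5 0 0 0 0.4" --pt "0 0 0.36 0 0 0 0.4" --pt "0 0 0 0 0 0 0.4"

```text
time: 12.92
tool_pos: [450.8, 157.7, 76.6]
tcp_rot: [-179.9, 0.0, 98.0]
ft_force: [-0.1, -0.2, 0.6]
finger_gap: 34.3
grip_force: 0.0
```

>>> apply_moves --pt "0 0 0 0 0 0 0" --pt "0 0 0 0 0 0 0" --pt "0 0 0 0 0 0 0" --pt "0 0 0 0 0 0 0" --pt "0 0 0 0 0 0 0" --grip_force 40

```text
time: 13.55
tool_pos: [452.3, 158.0, 78.5]
tcp_rot: [179.9, -0.0, 98.0]
ft_force: [0.7, -0.4, 3.6]
finger_gap: 11.1
grip_force: 42.3
```

>>> apply_moves --pt "0 0 -0.5 0 0 0 0" --pt "0 0 -1 0 0 0 0" --pt "0 0 -1 0 0 0 0" --pt "0 0 -1 0 0 0 0" --pt "0 0 -1 0 0 0 0" --pt "0 0 -1 0 0 0 0" --pt "0 0 -0.3 0 0 0 0"

```text
time: 14.42
tool_pos: [452.6, 158.1, 254.7]
tcp_rot: [179.8, -0.0, 98.0]
ft_force: [-0.4, 0.2, -1.1]
finger_gap: 11.4
grip_force: 41.8
```

```bash
python3 go.py 632.5 85 255 90.5
```

```text
t 14.43 pos [452.6 158.1 254.7] rot [ 1.7979e+02 -2.0000e-02  9.7990e+01] gap 11.4 F [-0.4  0.2 -1.1]
turn units [ 0.05 -0.01  1.63] shift units after turn [-2.49  5.98 -0.01]
```

>>> apply_moves --pt "0 0 0 0 0 1 0" --pt "0 0 0 0 0 0.63 0" --pt "-0.4 0.95 0 0 0 0 0" --pt "-0.4 0.95 0 0 0 0 0" --pt "-0.4 0.95 0 0 0 0 0" --pt "-0.4 0.95 0 0 0 0 0" --pt "-0.4 0.95 0 0 0 0 0" --pt "-0.4 0.95 0 0 0 0 0"

```text
time: 15.42
tool_pos: [623.6, 87.0, 250.5]
tcp_rot: [-179.9, 0.0, 90.5]
ft_force: [-0.1, 0.3, 0.1]
finger_gap: 11.3
grip_force: 41.8
```

>>> apply_moves --pt "-0.1 0.28 0 0 0 0 0" --pt "0 0 0 0 0 0 0" --pt "0 0 0 0 0 0 0"

```text
time: 15.8
tool_pos: [631.0, 85.1, 251.7]
tcp_rot: [-180.0, -0.0, 90.6]
ft_force: [-0.2, 0.0, -0.7]
finger_gap: 11.1
grip_force: 41.8
```

```bash
python3 go.py 632.5 85 184 90.5
```

```text
t 15.8 pos [631.   85.1 251.7] rot [-1.7995e+02 -1.0000e-02  9.0550e+01] gap 11.1 F [-0.2  0.  -0.7]
turn units [-0.01 -0.    0.01] shift units after turn [-0.    0.05  2.26]
```

>>> apply_moves --pt "0 0.03 0.5 0 0 0 0" --pt "0 0 0.5 0 0 0 0" --pt "0 0 0.5 0 0 0 0" --pt "0 0 0.5 0 0 0 0" --pt "0 0 0.1 0 0 0 0" --pt "0 0 0.1 0 0 0 0" --pt "0 0 0.05 0 0 0 0" --pt "0 0 0 0 0 0 0"

```text
time: 16.8
tool_pos: [632.9, 84.5, 184.8]
tcp_rot: [180.0, -0.0, 90.5]
ft_force: [-0.2, 0.5, -0.5]
finger_gap: 11.3
grip_force: 41.8
```

>>> apply_moves --pt "0 0 0.05 0 0 0 0" --pt "0 0 0 0 0 0 0"

```text
time: 17.05
tool_pos: [632.7, 84.5, 183.1]
tcp_rot: [180.0, 0.0, 90.5]
ft_force: [-2.1, 1.0, 1.6]
finger_gap: 11.3
grip_force: 42.0
```

>>> apply_moves --pt "0 0 0.04 0 0 0 0" --pt "0 0 0 0 0 0 0"

```text
time: 17.3
tool_pos: [632.5, 84.5, 182.5]
tcp_rot: [-180.0, -0.0, 90.5]
ft_force: [-5.1, 0.5, 5.5]
finger_gap: 11.1
grip_force: 42.7
```

>>> apply_moves --pt "0 0 0 0 0 0 0.2" --pt "0 0 0 0 0 0 0.3" --pt "0 0 0 0 0 0 0.3" --pt "0 0 0 0 0 0 0.3" --pt "0 0 -0.5 0 0 0 0.3" --pt "0 0 -0.8 0 0 0 0.3" --pt "0 0 -1 0 0 0 0.3"

```text
time: 18.18
tool_pos: [632.5, 84.5, 252.0]
tcp_rot: [-180.0, 0.0, 90.5]
ft_force: [-0.2, 0.5, 0.0]
finger_gap: 25.6
grip_force: 0.0
```

```bash
python3 go.py 364 266 220 58; python3 - <<'E'
from h import *
T=snapshot('top');S=snapshot('side')
a=cv2.resize(T[120:270,130:310,::-1],(480,400),interpolation=cv2.INTER_CUBIC)
b=cv2.resize(S[140:320,200:340,::-1],(311,400),interpolation=cv2.INTER_CUBIC)
cv2.imwrite('pics/r2.png',np.hstack([a,b]))
E
```

```text
t 18.18 pos [632.5  84.5 252. ] rot [-179.98    0.     90.51] gap 25.6 F [-0.2  0.5  0. ]
turn units [-0.    0.    7.09] shift units after turn [  0.39 -10.8    1.07]
```

View pics/r2.png

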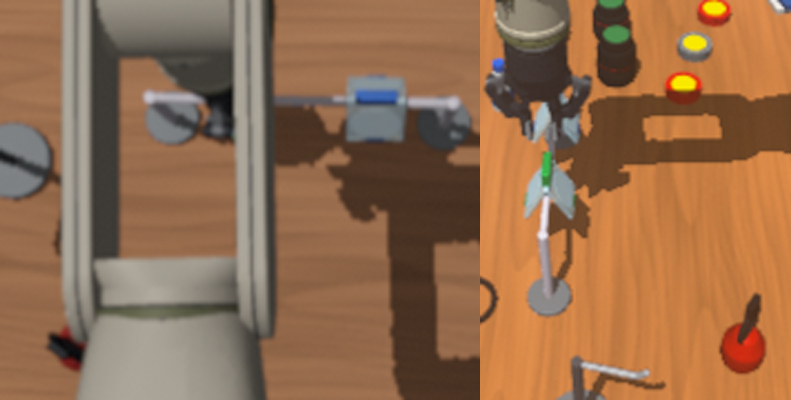

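>>> apply_moves --pt "0 0 0 0 0 1 0.6" --pt "0 0 0 0 0 1 0.6" --pt "0 0 0 0 0 1 0.6" --pt "0 0 0 0 0 1 0.6" --pt "0 0 0 0 0 1 0.6" --pt "0 0 0 0 0 1 0.6" --pt "0 0 0 0 0 1 0.6" --pt "0 0 0 0 0 0.1 0.6"

```text
time: 19.27
tool_pos: [632.7, 84.5, 250.9]
tcp_rot: [180.0, -0.0, 58.0]
ft_force: [-0.5, 0.3, -0.6]
finger_gap: 51.5
grip_force: 0.0
```

>>> apply_moves --pt "0 -0.9 0 0 0 0 0.5" --pt "0 -0.9 0 0 0 0 0.5" --pt "0 -0.9 0 0 0 0 0.5" --pt "0 -0.9 0 0 0 0 0.5" --pt "0 -0.9 0 0 0 0 0.5" --pt "0 -0.9 0 0 0 0 0.5" --pt "0 -0.9 0 0 0 0 0.5" --pt "0 -0.9 0 0 0 0 0.5"

```text
time: 20.27
tool_pos: [448.8, 199.5, 251.0]
tcp_rot: [180.0, -0.0, 58.1]
ft_force: [0.2, 0.3, -1.0]
finger_gap: 43.0
grip_force: 0.0
```

>>> apply_moves --pt "0.1 -0.9 0.2 0 0 0 0.5" --pt "0.1 -0.9 0.2 0 0 0 0.5" --pt "0.1 -0.9 0.2 0 0 0 0.5" --pt "0.1 -0.9 0.2 0 0 0 0.5" --pt "0 0 0.2 0 0 0 0.5" --pt "0 0 0 0 0 0 0.5"

```text
time: 21.02
tool_pos: [364.4, 266.2, 220.4]
tcp_rot: [180.0, 0.0, 58.0]
ft_force: [-0.4, 0.1, -0.1]
finger_gap: 42.3
grip_force: 0.0
```

```bash
python3 go.py 364 266 145 58; python3 - <<'E'
from h import *
T=snapshot('top');S=snapshot('side')
a=cv2.resize(T[210:280,120:200,::-1],(400,350),interpolation=cv2.INTER_CUBIC)
b=cv2.resize(S[245:315,280:360,::-1],(400,350),interpolation=cv2.INTER_CUBIC)
cv2.imwrite('pics/b1.png',np.hstack([a,b]))
E
```

```text
t 21.02 pos [364.4 266.2 220.4] rot [1.7999e+02 3.0000e-02 5.8050e+01] gap 42.3 F [-0.4  0.1 -0.1]
turn units [0.   0.01 0.01] shift units after turn [-0.01 -0.01  2.51]
```

View pics/b1.png

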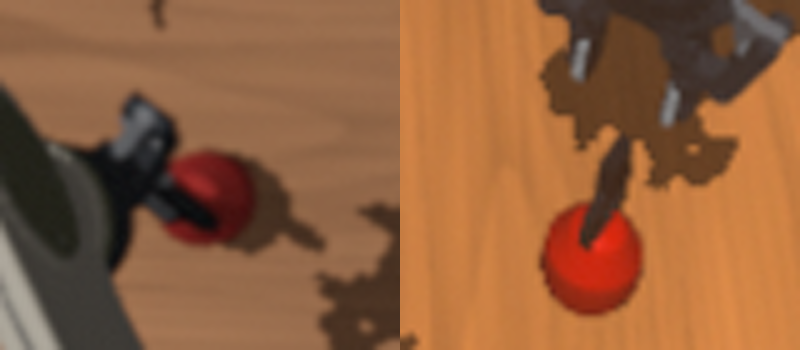

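>>> apply_moves --pt "0 0 0.5 0 0 0 0.5" --pt "0 0 0.5 0 0 0 0.5" --pt "0 0 0.5 0 0 0 0.5" --pt "0 0 0.5 0 0 0 0.5" --pt "0 0 0.5 0 0 0 0.5" --pt "0 0 0 0 0 0 0.5"

```text
time: 21.88
tool_pos: [363.4, 266.0, 143.9]
tcp_rot: [-179.9, 0.2, 58.0]
ft_force: [0.8, -0.2, 0.3]
finger_gap: 42.7
grip_force: 0.0
```

>>> apply_moves --pt "0 0 0 0 0 0 0" --pt "0 0 0 0 0 0 0" --pt "0 0 0 0 0 0 0" --pt "0 0 0 0 0 0 0" --pt "0 0 0 0 0 0 0" --pt "0 0 0 0 0 0 0" --grip_force 60

```text
time: 22.62
tool_pos: [364.9, 266.9, 146.5]
tcp_rot: [180.0, -0.1, 58.0]
ft_force: [-0.4, 1.0, 6.1]
finger_gap: 8.4
grip_force: 59.9
```

>>> apply_moves --pt "0 0 -0.5 0 0 0 0" --pt "0 0 -1 0 0 0 0" --pt "0 0 -1 0 0 0 0" --pt "0 0 -1 0 0 0 0" --pt "0 0 0 0 0 0 0"

```text
time: 23.25
tool_pos: [365.7, 267.2, 254.0]
tcp_rot: [179.9, -0.3, 58.0]
ft_force: [-0.2, 0.5, -1.3]
finger_gap: 8.5
grip_force: 59.2
```

```bash
python3 go.py 450 389.5 225 78.2; python3 - <<'E'
from h import *
T=snapshot('top');S=snapshot('side')
a=cv2.resize(T[210:280,120:200,::-1],(400,350),interpolation=cv2.INTER_CUBIC)
b=cv2.resize(S[220:290,280:360,::-1],(400,350),interpolation=cv2.INTER_CUBIC)
cv2.imwrite('pics/b2.png',np.hstack([a,b]))
E
```

```text
t 23.25 pos [365.7 267.2 254. ] rot [179.85  -0.26  57.97] gap 8.5 F [-0.2  0.5 -1.3]
turn units [ 0.04 -0.05 -4.41] shift units after turn [4.57 1.92 0.97]
```

View pics/b2.png

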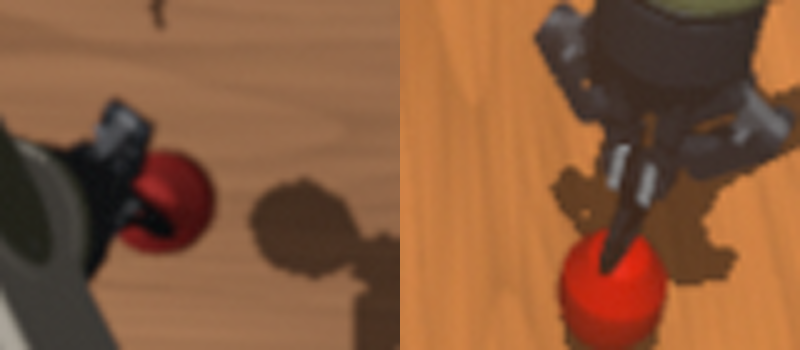

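>>> apply_moves --pt "0 0 0 0 0 -1 0" --pt "0 0 0 0 0 -1 0" --pt "0 0 0 0 0 -1 0" --pt "0 0 0 0 0 -1 0" --pt "0 0 0 0 0 -0.45 0" --pt "0.8 0.4 0 0 0 0 0" --pt "0.8 0.4 0 0 0 0 0" --pt "0.8 0.4 0 0 0 0 0"

```text
time: 24.35
tool_pos: [414.3, 330.1, 249.7]
tcp_rot: [-179.9, 0.1, 78.3]
ft_force: [-0.3, 0.1, -0.3]
finger_gap: 8.6
grip_force: 59.1
```

>>> apply_moves --pt "0.8 0.4 0.2 0 0 0 0" --pt "0.8 0.4 0.2 0 0 0 0" --pt "0.6 0.4 0.2 0 0 0 0" --pt "0 0 0.3 0 0 0 0" --pt "0 0 0 0 0 0 0" --pt "0 0 0 0 0 0 0"

```text
time: 25.1
tool_pos: [462.3, 386.6, 223.7]
tcp_rot: [-180.0, 0.0, 78.4]
ft_force: [0.5, 0.2, 0.1]
finger_gap: 8.4
grip_force: 59.1
```

```bash
python3 go.py 527 374.8 226.5 78.4; python3 - <<'E'
from h import *
T=snapshot('top');S=snapshot('side')
a=cv2.resize(T[160:250,80:180,::-1],(400,360),interpolation=cv2.INTER_CUBIC)
b=cv2.resize(S[240:330,270:370,::-1],(400,360),interpolation=cv2.INTER_CUBIC)
cv2.imwrite('pics/b3.png',np.hstack([a,b]))
for n,I in(('top',T),('side',S)):
  a=I.astype(int);m=((a[...,0]>a[...,1]*2.3)&(a[...,0]>60)).astype(np.uint8)
  k,l,s,c=cv2.connectedComponentsWithStats(m); print(n,[(c[i].round(1),s[i].tolist()) for i in range(1,k) if s[i,4]>100])
print('bulb expected if centred',[proj(n,np.append(sense()['tool_pos'][:2],113)).round(1) for n in('top','side')])
E
```

```text
t 25.1 pos [462.3 386.6 223.7] rot [-1.7999e+02  2.0000e-02  7.8350e+01] gap 8.4 F [0.5 0.2 0.1]
turn units [-0.    0.   -0.01] shift units after turn [ 0.05  2.19 -0.09]
top [(array([115.7, 214.7]), [106, 206, 20, 19, 272]), (array([332.4, 235.2]), [322, 225, 22, 21, 146]), (array([402.4, 259.4]), [393, 249, 22, 22, 155])]
side [(array([287.3, 323.4]), [277, 311, 22, 25, 411])]
bulb expected if centred [array([114.4, 214.2]), array([287.5, 321.5])]
```

View pics/b3.png

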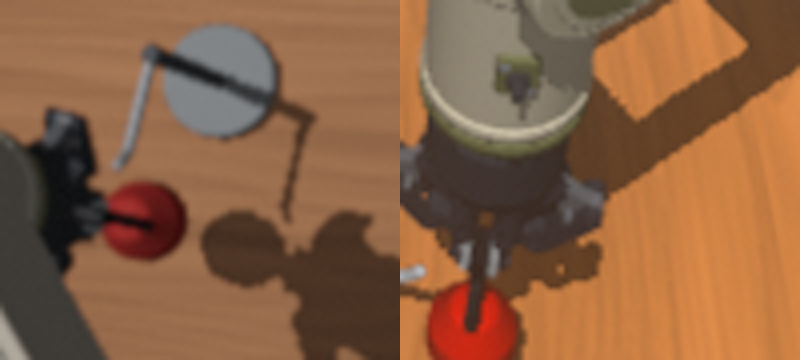

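>>> apply_moves --pt "0 0 -0.1 0 0 0 0" --pt "0.05 0.3 0 0 0 0 0" --pt "0 0.3 0 0 0 0 0" --pt "0 0.3 0 0 0 0 0" --pt "0 0 0 0 0 0 0"

```text
time: 25.82
tool_pos: [490.3, 382.7, 226.4]
tcp_rot: [-180.0, 0.0, 78.3]
ft_force: [0.2, 0.0, -1.2]
finger_gap: 8.4
grip_force: 59.1
```

>>> apply_moves --pt "0 0.3 0 0 0 0 0" --pt "0 0.3 0 0 0 0 0" --pt "0 0.3 0 0 0 0 0" --pt "0 0.3 0 0 0 0 0" --pt "0 0.1 0 0 0 0 0" --pt "0 0 0 0 0 0 0"

```text
time: 26.58
tool_pos: [527.8, 375.2, 226.5]
tcp_rot: [-180.0, 0.0, 78.4]
ft_force: [-0.6, 0.0, -2.0]
finger_gap: 8.3
grip_force: 59.1
```

```bash
python3 go.py 527 374.8 206 78.4; python3 - <<'E'
from h import *
T=snapshot('top');S=snapshot('side')
a=cv2.resize(T[160:250,80:180,::-1],(400,360),interpolation=cv2.INTER_CUBIC)
b=cv2.resize(S[270:360,210:310,::-1],(400,360),interpolation=cv2.INTER_CUBIC)
cv2.imwrite('pics/b4.png',np.hstack([a,b]))
E
```

```text
t 26.57 pos [527.8 375.2 226.5] rot [-1.7999e+02  1.0000e-02  7.8350e+01] gap 8.3 F [-0.6  0.  -2. ]
turn units [-0.    0.   -0.01] shift units after turn [-0.02 -0.02  0.68]
```

View pics/b4.png

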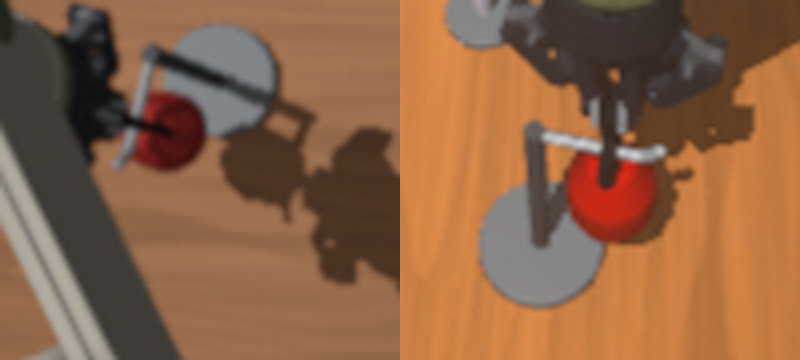

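>>> apply_moves --pt "0 0 0.2 0 0 0 0" --pt "0 0 0.2 0 0 0 0" --pt "0 0 0.15 0 0 0 0" --pt "0 0 0.08 0 0 0 0" --pt "0 0 0 0 0 0 0"

```text
time: 27.3
tool_pos: [527.5, 375.2, 207.5]
tcp_rot: [-180.0, 0.0, 78.4]
ft_force: [-1.2, 0.0, -0.6]
finger_gap: 8.4
grip_force: 59.1
```

>>> apply_moves --pt "0 0 0.07 0 0 0 0" --pt "0 0 0 0 0 0 0"

```text
time: 27.55
tool_pos: [527.7, 375.3, 205.7]
tcp_rot: [180.0, -0.0, 78.4]
ft_force: [0.2, -0.3, -1.2]
finger_gap: 8.6
grip_force: 59.1
```

>>> apply_moves --pt "0 0 0.05 0 0 0 0" --pt "0 0 0.04 0 0 0 0" --pt "0 0 0 0 0 0 0"

```text
time: 27.92
tool_pos: [528.0, 375.5, 204.5]
tcp_rot: [179.9, -0.1, 78.4]
ft_force: [-2.5, -1.5, 5.3]
finger_gap: 8.7
grip_force: 60.2
```

>>> apply_moves --pt "0 0 0 0 0 0 0.15" --pt "0 0 0 0 0 0 0.25" --pt "0 0 0 0 0 0 0.3" --pt "0 0 0 0 0 0 0.3" --pt "0 0 -0.3 0 0 0 0.3" --pt "0 0 -0.6 0 0 0 0.3" --pt "0 0 -1 0 0 0 0.3" --pt "0 0 -0.5 0 0 0 0.3"

```text
time: 28.92
tool_pos: [528.6, 375.9, 278.8]
tcp_rot: [179.8, -0.2, 78.4]
ft_force: [0.4, -0.4, -0.2]
finger_gap: 25.3
grip_force: 0.0
```

```bash
cat > cap.py <<'E'
from h import *
T=snapshot('top');S=snapshot('side')
for nm,c,bt,bs in [('lens',dgreen,(325,165,420,215),(235,125,275,165)),('yel',yellow,(310,215,430,280),(270,130,325,195))]:
    for n,I,b,z in (('top',T,bt,90 if nm=='lens' else 20),('side',S,bs,90 if nm=='lens' else 20)):
        for x in blobs(I,c,b,20): print(nm,n,x[0],x[1],[plane(n,x[0],q).round(1)[:2] for q in ([80,100] if nm=='lens' else [20])],I[tuple((x[0][::-1]+[10,0]).astype(int))])
E
python3 cap.py; python3 - <<'E'
from h import *
T=snapshot('top');S=snapshot('side')
a=cv2.resize(T[110:270,80:300,::-1],(495,360),interpolation=cv2.INTER_CUBIC)
b=cv2.resize(S[140:330,200:340,::-1],(265,360),interpolation=cv2.INTER_CUBIC)
cv2.imwrite('pics/b5.png',np.hstack([a,b]))
E
python3 go.py 396 -370 250 90
```

```text
lens top [391.43 190.86] 220 [array([ 556.1, -420.6]), array([ 554.2, -415. ])] [24 29 26]
lens top [351.08 193.33] 234 [array([ 545.5, -300.7]), array([ 543.7, -296.9])] [22 25 24]
yel top [332.47 234.98] 162 [array([ 421.4, -256.6])] [175  58  53]
yel top [369.48 244.46] 149 [array([ 395.4, -370.6])] [114 117 120]
yel top [404.17 259.58] 156 [array([ 352. , -477.9])] [172  51  50]
t 29.12 pos [527.7 375.3 274.9] rot [ 1.7999e+02 -1.0000e-02  7.8370e+01] gap 25.5 F [-1.1 -0.7 -0.5]
turn units [ 0.   -0.   -2.54] shift units after turn [-24.84  -4.39   0.83]
```

View pics/b5.png

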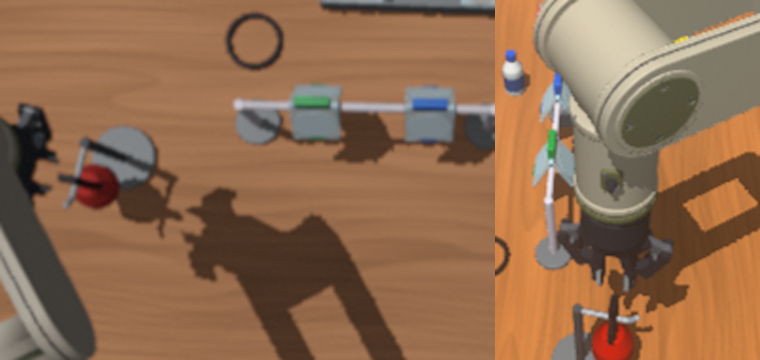

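>>> apply_moves --pt "0 0 0 0 0 -1 0.6" --pt "0 0 0 0 0 -1 0.6" --pt "0 0 0 0 0 -0.54 0.8" --pt "-1 -0.17 0 0 0 0 1" --pt "-1 -0.17 0 0 0 0 1" --pt "-1 -0.17 0 0 0 0 1" --pt "-1 -0.17 0 0 0 0 1" --pt "-1 -0.17 0 0 0 0 1"

```text
time: 30.12
tool_pos: [501.2, 224.1, 273.2]
tcp_rot: [-179.9, 0.1, 90.0]
ft_force: [0.3, -0.3, 0.2]
finger_gap: 85.5
grip_force: 0.0
```

>>> apply_moves --pt "-1 -0.17 0 0 0 0 1" --pt "-1 -0.17 0 0 0 0 1" --pt "-1 -0.17 0 0 0 0 1" --pt "-1 -0.17 0 0 0 0 1" --pt "-1 -0.17 0 0 0 0 1" --pt "-1 -0.17 0 0 0 0 1" --pt "-1 -0.17 0 0 0 0 1" --pt "-1 -0.17 0 0 0 0 1"

```text
time: 31.12
tool_pos: [460.5, -15.5, 273.4]
tcp_rot: [-179.9, -0.0, 90.0]
ft_force: [-0.3, -1.1, -0.9]
finger_gap: 85.4
grip_force: 0.0
```

>>> apply_moves --pt "-1 -0.17 0 0 0 0 1" --pt "-1 -0.17 0 0 0 0 1" --pt "-1 -0.17 0 0 0 0 1" --pt "-1 -0.17 0 0 0 0 1" --pt "-1 -0.17 0 0 0 0 1" --pt "-1 -0.17 0 0 0 0 1" --pt "0 0 0 0 0 0 1" --pt "0 0 0 0 0 0 1"

```text
time: 32.12
tool_pos: [430.5, -194.1, 274.0]
tcp_rot: [-179.9, -0.1, 90.0]
ft_force: [0.2, -0.1, -0.7]
finger_gap: 85.4
grip_force: 0.0
```

```bash
python3 cap.py; python3 go.py 395.7 -370.3 120 90
```

```text
lens top [391.41 190.83] 219 [array([ 556.2, -420.6]), array([ 554.3, -414.9])] [22 27 24]
lens top [351.46 192.82] 214 [array([ 547. , -301.8]), array([ 545.2, -298. ])] [97 97 86]
lens side [258.62 139.77] 60 [array([ 555.8, -417.4]), array([ 555.2, -391.6])] [71 52 43]
lens side [260.91 154.88] 69 [array([ 544.3, -319. ]), array([ 543.9, -295.3])] [72 52 44]
yel side [291.11 177.34] 70 [array([ 421.6, -253.5])] [196 114  60]
t 32.23 pos [ 430.9 -193.8  274.5] rot [-1.7997e+02 -4.0000e-02  9.0060e+01] gap 85.3 F [-0.6 -0.3  0.2]
turn units [-0.01 -0.01  0.01] shift units after turn [-5.88 -1.17  5.15]
```

>>> apply_moves --pt "-1 -0.2 0.5 0 0 0 1" --pt "-1 -0.2 0.7 0 0 0 1" --pt "-1 -0.2 0.7 0 0 0 1" --pt "-1 -0.2 0.7 0 0 0 1" --pt "-1 -0.2 0.7 0 0 0 1" --pt "-0.88 -0.17 0.7 0 0 0 1" --pt "0 0 0 0 0 0 1" --pt "0 0 0 0 0 0 1"

```text
time: 33.22
tool_pos: [396.4, -370.3, 155.3]
tcp_rot: [180.0, -0.0, 90.0]
ft_force: [0.9, -0.1, 0.6]
finger_gap: 85.3
grip_force: 0.0
```

```bash
python3 cap.py; python3 go.py 395.7 -370.3 14 90;  python3 - <<'E'
from h import *
S=snapshot('side')
cv2.imwrite('pics/c1.png',cv2.resize(S[100:210,240:340,::-1],(500,550),interpolation=cv2.INTER_CUBIC))
E
```

```text
lens top [391.4  190.85] 218 [array([ 556.2, -420.5]), array([ 554.2, -414.9])] [20 26 22]
lens top [351.12 193.27] 231 [array([ 545.7, -300.9]), array([ 543.9, -297. ])] [22 25 24]
lens side [258.59 139.71] 59 [array([ 555.9, -417.8]), array([ 555.3, -392. ])] [71 51 42]
lens side [260.91 154.88] 69 [array([ 544.3, -319. ]), array([ 543.9, -295.3])] [72 51 42]
yel top [332.5  234.83] 154 [array([ 421.8, -256.7])] [168  54  50]
yel top [369.66 244.35] 140 [array([ 395.8, -371.1])] [108 111 112]
yel side [296.12 158.88] 64 [array([ 396. , -367.2])] [177 116  71]
yel side [291.11 177.34] 70 [array([ 421.6, -253.5])] [197 115  61]
t 33.33 pos [ 396.7 -370.5  156. ] rot [1.7994e+02 5.0000e-02 9.0080e+01] gap 85.4 F [ 0.3  0.2 -0.1]
turn units [0.01 0.01 0.02] shift units after turn [ 0.01 -0.03  4.73]
```

View pics/c1.png

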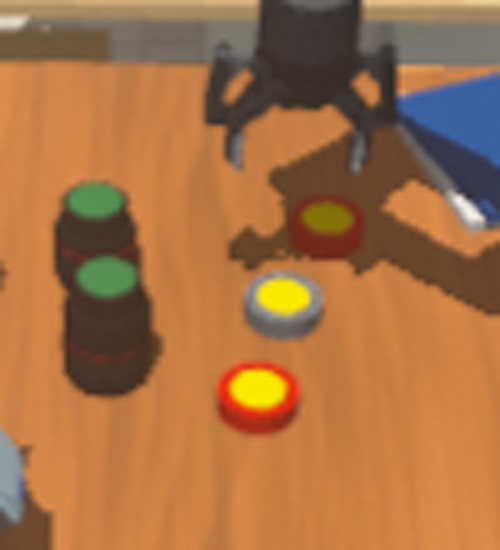

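>>> apply_moves --pt "0 -0.03 0.7 0 0 0 1" --pt "0 0 0.7 0 0 0 1" --pt "0 0 0.7 0 0 0 1" --pt "0 0 0.7 0 0 0 1" --pt "0 0 0.7 0 0 0 1" --pt "0 0 0.6 0 0 0 1" --pt "0 0 0.5 0 0 0 1" --pt "0 0 0.13 0 0 0 1"

```text
time: 34.38
tool_pos: [394.6, -370.5, 12.1]
tcp_rot: [-179.9, -0.1, 90.0]
ft_force: [0.7, 0.3, 0.1]
finger_gap: 85.3
grip_force: 0.0
```

>>> apply_moves --pt "0 0 0 0 0 0 0.85" --pt "0 0 0 0 0 0 0.7" --pt "0 0 0 0 0 0 0.6" --pt "0 0 0 0 0 0 0.5" --pt "0 0 0 0 0 0 0.5" --pt "0 0 0 0 0 0 0.5" --grip_force 50

```text
time: 35.12
tool_pos: [395.6, -371.9, 14.5]
tcp_rot: [179.9, 0.1, 90.0]
ft_force: [-1.1, 1.8, 6.4]
finger_gap: 64.9
grip_force: 55.5
```

>>> apply_moves --pt "0 0 -0.3 0 0 0 0.5" --pt "0 0 -0.7 0 0 0 0.5" --pt "0 0 -0.8 0 0 0 0.5" --pt "0 0 -0.8 0 0 0 0.5" --pt "0 0 -0.8 0 0 0 0.5" --pt "0 0 -0.8 0 0 0 0.5" --pt "0 0 -0.4 0 0 0 0.5" --pt "0 0 0 0 0 0 0.5"

```text
time: 36.12
tool_pos: [395.4, -371.6, 152.2]
tcp_rot: [179.9, 0.1, 90.0]
ft_force: [0.0, -1.1, -0.9]
finger_gap: 64.3
grip_force: 55.2
```

```bash
cat > held.py <<'E'
from h import *
T=snapshot('top');S=snapshot('side');p=sense()['tool_pos'];print('tcp',p.round(1))
for n,I in(('top',T),('side',S)):
    e=proj(n,[p[0],p[1],p[2]+5.5]);b=[int(e[0]-25),int(e[1]-25),int(e[0]+25),int(e[1]+25)]
    y2=lambda a:(a[...,0]>60)&(a[...,1]>a[...,2]*1.8)&(a[...,1]>a[...,0]*.72)
    print(n,'expect',e.round(1),[(x[0],x[1],plane(n,x[0],p[2]+5.5).round(1)) for x in blobs(I,y2,b,5)])
cv2.imwrite('pics/c2.png',np.hstack([cv2.resize(I[int(e[1])-40:int(e[1])+40,int(e[0])-40:int(e[0])+40,::-1],(400,400),interpolation=cv2.INTER_CUBIC) for I,e in((T,proj('top',p)),(S,proj('side',p)))]))
E
python3 held.py; python3 go.py 543.9 -297 150 90
```

```text
tcp [ 394.6 -370.7  150.2]
top expect [381.  246.3] [(array([377.4, 243.3]), 47, array([ 402.5, -360.7,  155.7]))]
side expect [299.  132.2] [(array([299.05, 132.67]), 63, array([ 394.5, -367.9,  155.7])), (array([304.95, 143.19]), 37, array([ 375.6, -301.5,  155.7]))]
t 36.23 pos [ 394.6 -370.7  150.2] rot [-1.7996e+02 -5.0000e-02  9.0010e+01] gap 64.5 F [ 0.1 -0.4 -1.4]
turn units [-0.01 -0.01  0.  ] shift units after turn [2.46 4.98 0.01]
```

View pics/c2.png

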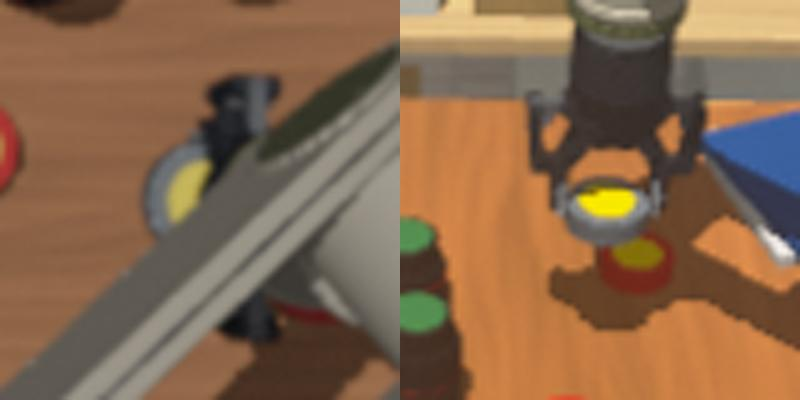

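>>> apply_moves --pt "0.4 0.8 0 0 0 0 0.5" --pt "0.4 0.8 0 0 0 0 0.5" --pt "0.4 0.8 0 0 0 0 0.5" --pt "0.4 0.8 0 0 0 0 0.5" --pt "0.4 0.8 0 0 0 0 0.5" --pt "0.43 0.98 0 0 0 0 0.5" --pt "0 0 0 0 0 0 0.5" --pt "0 0 0 0 0 0 0.5"

```text
time: 37.22
tool_pos: [543.4, -297.9, 149.7]
tcp_rot: [-179.9, -0.1, 90.0]
ft_force: [-0.7, 0.3, -0.6]
finger_gap: 64.5
grip_force: 55.3
```

```bash
python3 held.py;python3 cap.py; python3 go.py 543.9 -297.7 116 90
```

```text
tcp [ 543.3 -298.4  150.3]
top expect [355.5 191.8] []
side expect [261.2 143.2] [(array([261.29, 143.9 ]), 69, array([ 542.7, -293.9,  155.8])), (array([261.57, 155.9 ]), 30, array([ 540.4, -223.1,  155.8]))]
lens side [257.   138.25] 24 [array([ 562.9, -427.7]), array([ 562.1, -401.6])] [133 133 133]
lens side [260.9  155.28] 61 [array([ 544.3, -316.6]), array([ 543.9, -292.8])] [71 53 43]
yel top [335.64 233.72] 61 [array([ 425.5, -266.3])] [168 163 151]
yel side [291.11 177.34] 70 [array([ 421.6, -253.5])] [197 115  60]
t 37.42 pos [ 543.5 -298.7  150.9] rot [-179.98   -0.     89.95] gap 65.0 F [ 0.5 -0.1  0.2]
turn units [-0.01 -0.   -0.01] shift units after turn [0.03 0.01 1.16]
```

>>> apply_moves --pt "0.01 0.01 0.4 0 0 0 0.5" --pt "0 0 0.4 0 0 0 0.5" --pt "0 0 0.25 0 0 0 0.5" --pt "0 0 0.1 0 0 0 0.5" --pt "0 0 0.05 0 0 0 0.5" --pt "0 0 0 0 0 0 0.5"

```text
time: 38.17
tool_pos: [544.8, -298.0, 115.3]
tcp_rot: [180.0, 0.0, 90.0]
ft_force: [-0.1, 0.2, -0.1]
finger_gap: 64.5
grip_force: 55.3
```

>>> apply_moves --pt "0 0 0.05 0 0 0 0.5" --pt "0 0 0.05 0 0 0 0.5" --pt "0 0 0.05 0 0 0 0.5" --pt "0 0 0 0 0 0 0.5"

```text
time: 38.67
tool_pos: [544.5, -297.8, 110.4]
tcp_rot: [-180.0, -0.0, 90.0]
ft_force: [0.3, 0.1, -0.5]
finger_gap: 64.5
grip_force: 55.3
```

>>> apply_moves --pt "0 0 0.08 0 0 0 0.5" --pt "0 0 0.08 0 0 0 0.5" --pt "0 0 0.08 0 0 0 0.5" --pt "0 0 0.06 0 0 0 0.5" --pt "0 0 0 0 0 0 0.5"

```text
time: 39.3
tool_pos: [544.4, -297.8, 101.3]
tcp_rot: [-180.0, -0.0, 90.0]
ft_force: [0.4, 0.4, -0.4]
finger_gap: 64.5
grip_force: 55.3
```

>>> apply_moves --pt "0 0 0.06 0 0 0 0.5" --pt "0 0 0.04 0 0 0 0.5" --pt "0 0 0 0 0 0 0.5"

```text
time: 39.67
tool_pos: [544.8, -298.0, 99.5]
tcp_rot: [180.0, 0.0, 90.0]
ft_force: [-3.0, 0.3, 5.3]
finger_gap: 64.3
grip_force: 55.8
```

>>> apply_moves --pt "0 0 0.05 0 0 0 0.5" --pt "0 0 0.05 0 0 0 0.5" --pt "0 0 0 0 0 0 0.5"

```text
time: 40.05
tool_pos: [545.3, -298.4, 99.5]
tcp_rot: [179.9, 0.1, 90.0]
ft_force: [-10.8, 6.6, 23.9]
finger_gap: 64.4
grip_force: 57.6
```

>>> apply_moves --pt "0 0 -0.05 0 0 0 0.5" --pt "0 0 0 0 0 0 0.8" --pt "0 0 0 0 0 0 1" --pt "0 0 0 0 0 0 1" --pt "0 0 -0.4 0 0 0 1" --pt "0 0 -0.8 0 0 0 1" --pt "0 0 -1 0 0 0 1" --pt "0 0 -1 0 0 0 1"

```text
time: 41.05
tool_pos: [544.7, -297.9, 194.9]
tcp_rot: [180.0, 0.0, 90.0]
ft_force: [1.3, 0.3, -0.3]
finger_gap: 85.3
grip_force: 0.0
```

>>> apply_moves --pt "0 -1 -1 0 0 0 1" --pt "0 -1 -0.5 0 0 0 1" --pt "0 -1 0 0 0 0 1" --pt "0 -1 0 0 0 0 1" --pt "0 -1 0 0 0 0 1" --pt "0 -1 0 0 0 0 1" --pt "0 0 0 0 0 0 1" --pt "0 0 0 0 0 0 1"

```text
time: 42.05
tool_pos: [365.1, -298.1, 238.9]
tcp_rot: [179.9, 0.1, 90.0]
ft_force: [0.7, -0.6, 0.3]
finger_gap: 85.8
grip_force: 0.0
```

```bash
python3 - <<'E'
from h import *
print(sense()['tool_pos'])
T=snapshot('top');S=snapshot('side')
cv2.imwrite('pics/f.png',np.hstack([cv2.resize(T[110:290,90:430,::-1],(480,254),interpolation=cv2.INTER_CUBIC),cv2.resize(S[100:350,195:345,::-1],(152,254),interpolation=cv2.INTER_CUBIC)]))
e=[S[100:190,225:325,::-1],T[165:255,330:430,::-1]]
cv2.imwrite('pics/f.png',np.vstack([np.hstack([cv2.resize(x,(333,300),interpolation=cv2.INTER_CUBIC) for x in e]),cv2.resize(np.hstack([S[180:350,190:350,::-1],T[110:280,90:310,::-1]]),(666,300),interpolation=cv2.INTER_CUBIC)]))
print('dot if seated',[proj(n,[544,-297.5,105]).round(1) for n in('top','side')])
for n,I,b in(('top',T,(330,170,375,215)),('side',S,(240,130,285,175))): print(n,[(x[0],x[1]) for x in blobs(I,yellow,b,5)])
E
```

```text
[ 365.09393145 -298.14322982  238.91460409]
dot if seated [array([351.6, 193.1]), array([260.9, 153.5])]
top [(array([351.56, 192.65]), 156)]
side [(array([260.57, 153.93]), 72)]
```

View pics/f.png

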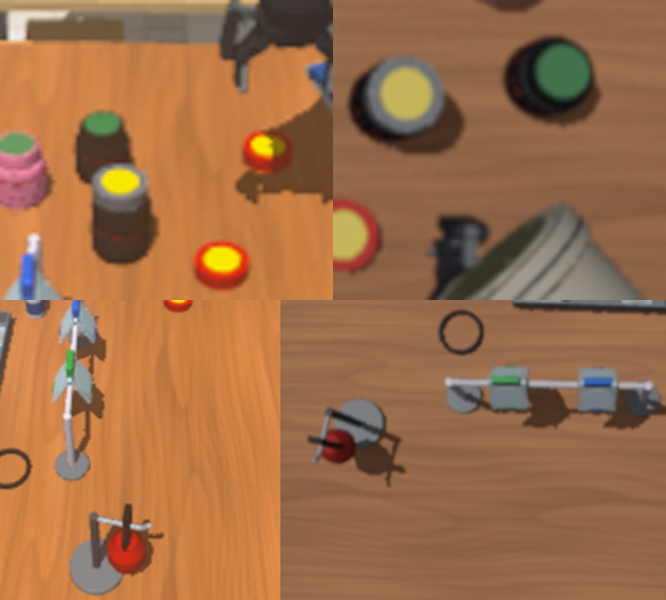

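```bash
python3 - <<'E'
from h import *
for f in('top0_raw.png','side0_raw.png'): print([(x[0],x[1]) for x in blobs(cv2.imread(f)[:,:,::-1],yellow,(0,0,512,384),15)])
for n in('top','side'): print([(x[0],x[1]) for x in blobs(snapshot(n),yellow,(0,0,512,384),15)])
print(hand_in())
E
```

```text
[(array([332.45, 234.84]), 152), (array([369.64, 244.36]), 135), (array([404.03, 259.7 ]), 145)]
[(array([285.5,  74. ]), 22), (array([306.,  74.]), 17), (array([292.5,  96. ]), 20), (array([305.22, 143.24]), 50), (array([296.05, 158.95]), 64), (array([139., 168.]), 15), (array([291.11, 177.34]), 70)]
[(array([351.61, 192.63]), 155), (array([332.48, 234.87]), 153)]
[(array([288.5,  74. ]), 28), (array([292.,  96.]), 19), (array([303.45, 143.28]), 29), (array([260.57, 153.93]), 72), (array([291.11, 177.34]), 70)]
the job is handed in; nothing more can be done
None
```

The job is handed in at about 42 s: the blue and green cases (the only two there) hang on the bar, the blower hangs on the hook by its ring, and the single grey cap is seated on the taller lens with both lenses standing; the hand-in returned no verdict.

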